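Snap the retaining clip onto the spool spindle with the fork tool

ROBOT

A 6-joint arm with a two-finger parallel gripper is mounted at the origin on a cart in front of the work surface, level with it; the furniture and walls round the work are solid. World frame = base frame: x ahead of the robot, y to its left, z up, the work surface at z = 0. Lengths are in m, angles in degrees, forces in N, time in s.
With the tool pointing down it reaches from about 0.325 to 0.9 m from the base axis. Payload 3.5 kg.
Tool frame: the origin (TCP) lies at the very end of the fingers, on their centre line; the grasp point (between the pads) lies 19 mm behind it; x points along the fingers, z is the direction in which the jaws open and shut, and the axes are right-handed (so a half turn about x gives the same grasp; the last joint's range is limited). The gripper opens to 85 mm and grips with 20 to 120 N. Pads are 22 mm wide; open, the fingers measure 114 mm over their backs; the gripper's body (76 mm by 85 mm) begins 54 mm behind the grasp point. The pads swing forward as they close: fully open they stand 13 mm farther back than shut.
Start: joints at [60.424, 15.837, -1.513, 72.651, 0, 84.076], TCP at [0.251, 0.572, 0.231] pointing down, gripper open.
Joint ranges: [-178.77, 178.77], [-48.84, 107.48], [-61.69, 71.31], [-111.58, 123.2], [-90, 87.43], [-180, 180]. Speed limits (degrees/s): [147.25, 147.25, 180, 180, 180, 180].

INTERFACE

Orientations are given as a 3x3 rotation matrix whose columns are the frame's x, y, z axes.
In Python, from plant import telemetry, cams, robot gives the robot as it stands.
- The arm moves only by the shell command python3 -m creep 'ROWS' [FORCE]. ROWS is JSON, a list of rows, each an object with "rot": the turn, a rotation vector about the tool's x, y, z in rad, a list of three; "travel": the shift along the tool's x, y, z in cm, a list of three; "hand": the closure in counts, from 0 (fully open) to 255 (shut). In form: [{"rot": [ax, ay, az], "travel": [tx, ty, tz], "hand": hand}, ...]. A call has 1 to 10 rows; each row is the pose to reach, as a shift and turn from the pose commanded when the call began, along the tool's axes at that moment; what a row does not reach only later rows make up. A row lasts 1/10 s, in which the tool goes at most 50 mm and 8.59 degrees, less where a joint would pass 70% of its speed; a pose out of reach is approached as far as the arm can. A call with a gripper value outside its range is refused whole. The fingers move at their own pace and stop on an object; FORCE is the grip in N (left out, the last holds). Time passes only in rows, so rows that repeat a pose let the fingers close. It gives the time, the measured TCP pose, the force and the opening at its end, in the units of the state.
- telemetry.sense(): the state, without advancing time (a new reading comes with each control period).
- cams.grab_frame(name): name is "scene" or "side" or "wrist"; returns a dict with "frame" (400x640x3 uint8, red, green, blue), "mtx" (3x3 intrinsics, pixels), "R" (3x3) and "t" (3): a world point X has camera coordinates R X + t. Camera axes: x right, y down, z forward; pixel columns grow to the right and rows downward; lengths in m; the calibration is good to about 2 mm. A picture is of the moment at which its call begins. There is no depth.
- robot.hand_in(): hands the job in, once; it reports no verdict.
The state is a dict: "time": time; "joint_pos": joint angles; "qvel": joint speeds; "joint_efforts": joint torques, N m; "position": TCP position; "eef_rot": TCP orientation; "contact_force": force on the tool from outside, world axes, zero at the start; "torque": the same for the moment, N m; "width": finger opening in m.
Only numpy, scipy, OpenCV 4.12 (cv2) and the standard library are available. Lean on these libraries where they do the work, as an engineer would, in place of code of your own. Each camera call takes 0.05 s, during which the arm holds its last target. There are 200 camera calls.

TASK

Lock the empty fibre spool on its spindle: take the fork tool from its rest and, with its two prongs, push the split clip that lies on top of the spool sideways into the spindle's groove until it snaps fully home. Then lay the tool back in both notches of its rest, fork pointing the way it did before. Touch the clip only with the tool, do not push it off the spool, and leave the other things on the bench where they are.

Things in the scene. Friction and masses are not known exactly. Their poses are not given: they have to be found in the camera images.
- spindle_stand: Fixed stand with an empty white spool on an upright steel spindle. Origin on the bench under the spindle axis, z up; yaw within 0.5 rad. Base 130x130x10 mm; spool flanges 150 mm across, flat top of the upper one 60 mm above the bench. Above it the spindle has a groove 16 mm in diameter (z 0.060 to 0.0735, oiled), then a 24 mm head up to z 0.0875.
- groove (a point): Spindle axis at the level of the upper flange's flat top, 60 mm above the bench. The clip starts on the stand's -x side of it, its centre 40 to 52 mm away and up to 6 mm sideways, its mouth within 0.2 rad of the stand's +x.
- clip: Loose dark steel C-shaped split clip, 10 mm thick, 50 g, flat on the upper flange. Origin: underside, centre of its 18 mm opening; +x points out of the mouth, z up. Straight back bar 36 mm wide in y, flat rear face at x -0.018 (push here), front face at -0.009. Two sprung jaws with flared ears reach x +0.017, 34 mm wide over all; rounded lips at x +0.007 narrow the mouth to 12 mm.
- clip_center (a point): The clip's origin. The lips meet the groove when it is 14 mm from the spindle axis, spread under a push of roughly 8 to 15 N and snap shut behind the groove from about 7 mm on; fully home it is within about 1 mm of the axis.
- fork_tool: Loose fork tool, 165 mm long, 90 g. Origin: middle of its black square-sided handle (90 mm in x, 16 in y, 18 in z); +x points to the fork, z up. Steel shank 8 mm thick, x 0.045 to 0.088, then a fork 32 mm wide, 6 mm thick in z (centred at z 0): two prongs 7 mm wide at y +/-0.0125, blunt ends at x 0.120. Grip the handle at its middle from above, between the rest's posts.
- fork_tip (a point): Middle between the two blunt prong ends of the fork tool (x = 0.120 in its frame).
- tool_rest: Fixed grey tool rest. Origin on the bench under its centre; +x is the way the fork points. Base 118x56x6 mm, two posts 12 mm thick at x -0.036 and +0.0385, each with an upward notch 22 mm wide, 10 mm deep, floor 24.5 mm above the bench. The tool starts level in both notches, its origin 33.5 mm above the rest's origin, axes alike.
- masking_roll: Roll of beige tape, 104 mm across, 25 mm high, lying on the bench. Bystander. Origin at the centre of its underside.
- loupe: Small white folding loupe with a black top, 30x34x16 mm. Bystander. Origin at the centre of its underside.
- power_brick: Black power supply brick, 46x105x30 mm. Bystander. Origin at the centre of its underside.
- click_cleaner: Pen-shaped white connector cleaner, 15x174x15 mm. Bystander. Origin at the centre of its underside.

How it is judged (in metres and radians):
On the way, in this order (a step that is already met when the one before it is completed fails the run):
1. the fork tool is lifted out of its rest (height (world z) of fork_tool above 0.05 m), for 0.1 s.
2. the clip has snapped into the groove (horizontal distance between clip_center and groove below 0.0025 m and height (world z) of clip_center between 0.057 and 0.0645 m and angle between clip's own z axis and vertical below 0.15 rad), for 0.2 s.
At the end, for the whole second after the job is handed in: The clip lies flat in the groove with its centre within 2.5 mm of the spindle axis; the fork tool lies level in both notches of its rest, its origin within 12 mm along and 4 mm across the rest's centre and 4 mm of its first height, fork pointing the way it did; both at rest (all of step 2 and x of fork_tool in the frame of tool_rest between -0.012 and 0.012 m and y of fork_tool in the frame of tool_rest between -0.004 and 0.004 m and z of fork_tool in the frame of tool_rest between 0.0295 and 0.0375 m and x of fork_tip in the frame of tool_rest above 0.1 m and angle between fork_tool's own z axis and vertical below 0.1 rad and linear speed of each of fork_tool, clip below 0.02 m/s); the robot touches nothing.
It fails at once if the robot touches the clip itself (it is to be pushed with the tool) (contact force between any of the fingers, the arm and clip above 1 N).
It fails at once if the clip is pushed off the spool (height (world z) of clip_center below 0.045 m).
It fails at once if a bystander (tape roll, loupe, power brick, cleaner) is moved more than 25 mm (distance of any of masking_roll, loupe, power_brick, click_cleaner from where it was at the start of the episode above 0.025 m).
It also fails if it takes over 51 s, if anything falls off the work surface, if the arm or the gripper's body presses on something with over 40 N, if the wrist force passes 120 N, or if a joint passes its speed limit or range.

## Working session

There is one attempt and no reset: what is moved stays moved. The work goes in short steps, Python scripts to look and compute and a shell command to move; the robot and the scene stay as the last step left them, time stands still between calls to the robot, and variables do not carry over. Pictures are saved under pics/ and viewed, about 8 in all and at most 12, crops included, and the job is handed in when it is done.

```bash
ls; mkdir -p pics; python3 - <<'E'
from plant import telemetry,cams
import cv2,numpy as np
print(telemetry.sense())
for n in ("scene","side"):
    g=cams.grab_frame(n); cv2.imwrite(f"pics/{n}0.png",g["frame"][:,:,::-1]); np.savez(f"pics/{n}0.npz",**g)
    print(n,g["mtx"].round(1).tolist(),g["R"].round(3).tolist(),g["t"].round(3).tolist())
a=[cv2.imread(f"pics/{n}0.png") for n in("scene","side")]
E
```

```text
pics
{'time': 0.0, 'joint_pos': array([ 6.04253654e+01,  1.58779475e+01, -1.59796271e+00,  7.26483397e+01,
        4.53320234e-05,  8.40745782e+01]), 'qvel': array([-0.02380108,  0.01915019, -0.06737632, -0.05924893,  0.00251091,
       -0.01257638]), 'joint_efforts': array([ 1.89829728e-05, -4.45506871e+01,  2.95204300e+01,  1.63067569e-02,
       -1.36782237e-04, -3.06861523e-06]), 'position': array([0.2503508 , 0.57183623, 0.23016204]), 'eef_rot': array([[-1.07100038e-03, -9.16018401e-01,  4.01134818e-01],
       [-1.88564348e-03,  4.01136184e-01,  9.16016488e-01],
       [-9.99997649e-01,  2.24656758e-04, -2.15690113e-03]]), 'contact_force': array([-0.70835613,  0.00661491,  0.57343292]), 'torque': array([-0.01371763, -0.04123374, -0.01454665]), 'width': 0.0853909307972364}
scene [[514.5, 0.0, 316.6], [0.0, 514.5, 197.3], [0.0, 0.0, 1.0]] [[0.658, -0.753, -0.019], [-0.472, -0.392, -0.79], [0.587, 0.528, -0.613]] [-0.266, 0.337, 1.181]
side [[388.9, 0.0, 322.4], [0.0, 388.9, 197.4], [0.0, 0.0, 1.0]] [[0.942, -0.335, 0.003], [-0.189, -0.539, -0.821], [0.276, 0.773, -0.571]] [-0.461, 0.216, 0.719]
```

View pics/scene0.png

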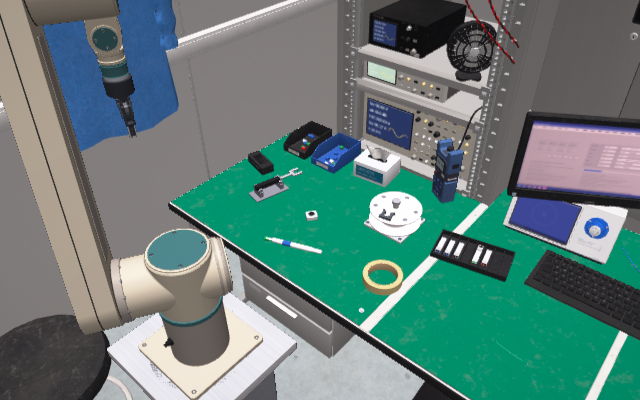

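View pics/side0.png

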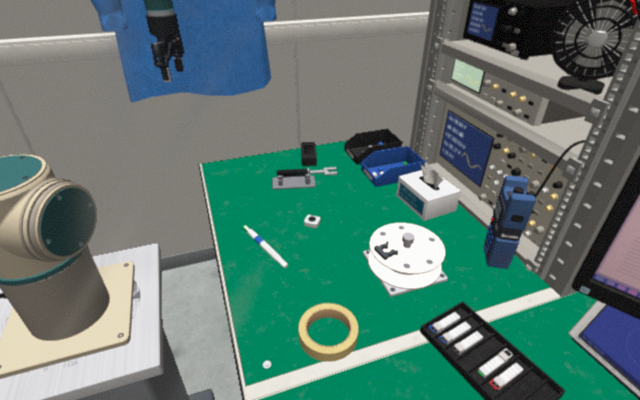

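The scene view shows the tool on its rest at (270,187), fork toward (300,172), and the spool at (396,212) with the dark clip at (386,215). In the side view the tool is at (295,175), the fork tip at (337,171), the spindle head at (408,239) and the clip at (383,250). Next I'll enlarge these.

```bash
python3 - <<'E'
import cv2,numpy as np
a=cv2.imread("pics/scene0.png");b=cv2.imread("pics/side0.png")
def c(i,x,y,w,h):return cv2.resize(i[y:y+h,x:x+w],(400,300),interpolation=cv2.INTER_NEAREST)
m=np.vstack([np.hstack([c(a,242,160,64,48),c(b,266,150,80,60)]),np.hstack([c(a,360,185,72,54),c(b,360,215,96,72)])])
cv2.imwrite("pics/m1.png",m)
E
```

```text
(no output)
```

View pics/m1.png

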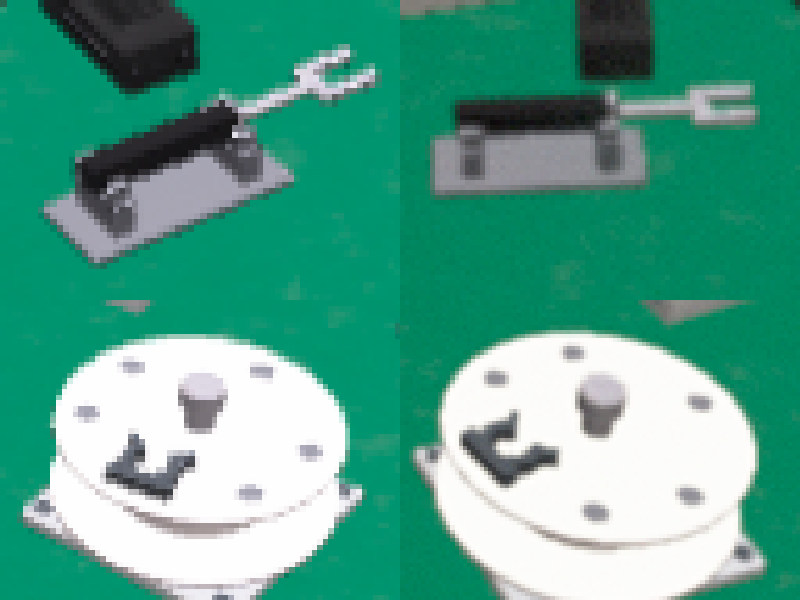

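```bash
cat > h.py <<'E'
import cv2,numpy as np
class V:
    def __init__(s,d): s.K=np.array(d["mtx"]);s.R=np.array(d["R"]);s.t=np.array(d["t"]).ravel();s.c=-s.R.T@s.t
    def at(s,uv,z):
        d=s.R.T@np.linalg.solve(s.K,[uv[0],uv[1],1]); return s.c+d*(z-s.c[2])/d[2]
    def px(s,X): p=s.K@(s.R@np.array(X)+s.t); return p[:2]/p[2]
    def P(s): return s.K@np.c_[s.R,s.t]
def tri(a,pa,b,pb):
    X=cv2.triangulatePoints(a.P(),b.P(),np.float64(pa).reshape(2,1),np.float64(pb).reshape(2,1)); return (X[:3]/X[3]).ravel()
E
python3 - <<'E'
from h import *
np.set_printoptions(precision=4,suppress=True)
S=V(np.load("pics/scene0.npz"));D=V(np.load("pics/side0.npz"))
a=lambda u,v:(u/6.25+242,v/6.25+160); b=lambda u,v:((u-400)/5+266,v/5+150)
c=lambda u,v:(u/5.556+360,(v-300)/5.556+185); d=lambda u,v:((u-400)/4.167+360,(v-300)/4.167+215)
print("cams",S.c,D.c)
print("tip",S.at(a(361,63),.0335),D.at(b(755,104),.0335),tri(S,a(361,63),D,b(755,104)))
print("fork root",S.at(a(300,80),.0335),D.at(b(692,105),.0335))
# rest base front corners (z~.006)
for p in((46,213),(98,264),(294,180)): print("rest scene",S.at(a(*p),.006))
for p in((432,196),(648,186),(432,135),(645,130)): print("rest side",D.at(b(*p),.006))
print("head",S.at(c(203,383),.0875),D.at(d(603,386),.0875),tri(S,c(203,383),D,d(603,386)))
print("flange",S.at(c(201,428),.06),D.at(d(599,436),.06))
for n,p in dict(rl=(110,472),rr=(165,488),el=(130,437),er=(190,460)).items(): print(n,S.at(c(*p),.07))
for n,p in dict(rl=(464,440),rr=(508,476),el=(513,415),er=(556,455)).items(): print(n,D.at(d(*p),.07))
for p in((25,510),(360,490)): print("base scene",S.at(c(*p),.01))
for p in((414,455),(764,566)): print("base side",D.at(d(*p),.01))
E
```

```text
cams [-0.3604 -0.6923  0.9852] [ 0.2762 -0.5936  0.589 ]
tip [0.6249 0.2643 0.0335] [0.6264 0.2663 0.0335] [0.6255 0.2648 0.0336]
fork root [0.5935 0.2781 0.0335] [0.593  0.2769 0.0335]
rest scene [0.455  0.3247 0.006 ]
rest scene [0.4431 0.2745 0.006 ]
rest scene [0.5549 0.2477 0.006 ]
rest side [0.4436 0.2766 0.006 ]
rest side [0.557  0.2473 0.006 ]
rest side [0.4583 0.3376 0.006 ]
rest side [0.5741 0.3028 0.006 ]
head [ 0.6344 -0.0999  0.0875] [ 0.6357 -0.0965  0.0875] [ 0.6325 -0.1009  0.0902]
flange [ 0.6332 -0.102   0.06  ] [ 0.6348 -0.1013  0.06  ]
rl [ 0.5648 -0.0934  0.07  ]
rr [ 0.5721 -0.1213  0.07  ]
el [ 0.5937 -0.085   0.07  ]
er [ 0.5979 -0.1185  0.07  ]
rl [ 0.5665 -0.0919  0.07  ]
rr [ 0.5749 -0.1206  0.07  ]
el [ 0.5966 -0.0837  0.07  ]
er [ 0.6025 -0.1155  0.07  ]
base scene [ 0.5719 -0.0382  0.01  ]
base scene [ 0.6972 -0.163   0.01  ]
base side [ 0.5705 -0.0356  0.01  ]
base side [ 0.6971 -0.1627  0.01  ]
```

The spindle axis is at about (0.634,-0.101). The clip centre is at about (0.587,-0.103) with its mouth at about +12°. The tool origin is at about (0.508,0.291), yaw about -14°. Next I move above the tool and look with the wrist camera.

```bash
cat >> h.py <<'E'
from scipy.spatial.transform import Rotation as Ro
from plant import telemetry,cams
def go(pos,yaw):
    "travel (cm) and rot for TCP at pos, pointing down, held-tool yaw (deg); jaw axis = yaw+90"
    s=telemetry.sense();R=s["eef_rot"];a=np.radians(yaw+90)
    z=np.array([np.cos(a),np.sin(a),0]);x=np.array([0,0,-1.]);T=np.c_[x,np.cross(z,x),z]
    print("t",round(s["time"],2),"pos",s["position"].round(4),"F",s["contact_force"].round(1),"w",round(s["width"],4))
    print("travel",(R.T@(np.array(pos)-s["position"])*100).round(2),"rot",Ro.from_matrix(R.T@T).as_rotvec().round(4))
def snap(cam,name):
    g=cams.grab_frame(cam);np.savez(f"pics/{name}.npz",**g);cv2.imwrite(f"pics/{name}.png",g["frame"][:,:,::-1]);return V(g),g["frame"]
E
python3 -c "
from h import *
go([.508,.291,.2],-14)
D=V(np.load('pics/side0.npz'));print('brick front',D.at((309,165.6),0))"
python3 -m creep '[{"rot":[-0.168,0,0],"travel":[3,-34.8,-15.4],"hand":130},{"rot":[-0.168,0,0],"travel":[3,-34.8,-15.4],"hand":130},{"rot":[-0.168,0,0],"travel":[3,-34.8,-15.4],"hand":130},{"rot":[-0.168,0,0],"travel":[3,-34.8,-15.4],"hand":130},{"rot":[-0.168,0,0],"travel":[3,-34.8,-15.4],"hand":130},{"rot":[-0.168,0,0],"travel":[3,-34.8,-15.4],"hand":130},{"rot":[-0.168,0,0],"travel":[3,-34.8,-15.4],"hand":130},{"rot":[-0.168,0,0],"travel":[3,-34.8,-15.4],"hand":130},{"rot":[-0.168,0,0],"travel":[3,-34.8,-15.4],"hand":130},{"rot":[-0.168,0,0],"travel":[3,-34.8,-15.4],"hand":130}]' 60
python3 -c "
from h import *
snap('wrist','w1')"
```

```text
t 0.1 pos [0.2504 0.5719 0.2303] F [ 0.  -0.2 -0.3] w 0.0856
travel [  3.05 -34.87 -15.39] rot [-0.1685 -0.002  -0.0004]
brick front [0.57913702 0.37427645 0.        ]
time: 1.1
position: [0.5076, 0.2911, 0.2007]
eef_rot: [[-0.002, -0.97, 0.244], [-0.0, 0.244, 0.97], [-1.0, 0.002, -0.001]]
contact_force: [-0.5, -0.3, -0.0]
width: 0.0418
```

View pics/w1.png

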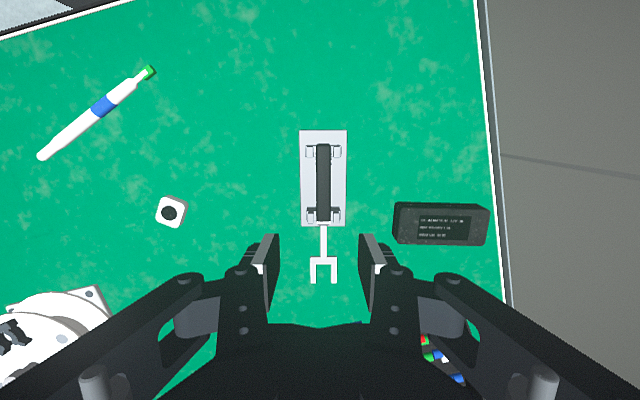

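The wrist view shows the tool almost vertical in the image: handle from (323,143) to (323,222), prong ends near (323,284), rest base from (300,131) to (347,226). I'll turn these into positions.

```bash
python3 - <<'E'
from h import *
np.set_printoptions(precision=4,suppress=True)
g=np.load("pics/w1.npz");W=V(g);f=g["frame"].astype(int);print(W.c)
H=cv2.cvtColor(g["frame"],cv2.COLOR_RGB2HSV)
m=np.zeros(f.shape[:2],np.uint8);m[125:235,292:356]=((H[125:235,292:356,1]<90)*255)
r=cv2.minAreaRect(max(cv2.findContours(m,0,2)[0],key=cv2.contourArea));print("base",r)
B=[W.at(p,.006) for p in cv2.boxPoints(r)];print(np.array(B)); print("base centre",np.mean(B,0))
k=np.zeros_like(m);k[130:230,305:342]=(f[130:230,305:342].max(2)<75)*255
k=cv2.morphologyEx(k,cv2.MORPH_OPEN,np.ones((7,7)));r=cv2.minAreaRect(max(cv2.findContours(k,0,2)[0],key=cv2.contourArea));print("handle",r)
print([W.at(p,.0425) for p in cv2.boxPoints(r)],W.at(r[0],.0425))
t=np.zeros_like(m);t[250:292,305:342]=(H[250:292,305:342,1]<80)*255
x,y,w,h=cv2.boundingRect(t);print("fork",x,y,w,h);tip=W.at((x+w/2,y+h),.0365);print(tip)
for n,p in dict(base=[.5,.3,.006]).items():print(W.px(p))
E
```

```text
[0.4473 0.3075 0.3438]
base ((322.5, 182.0), (104.0, 47.0), 90.0)
[[0.4481 0.2841 0.006 ]
 [0.4612 0.3364 0.006 ]
 [0.5856 0.3084 0.006 ]
 [0.5712 0.2509 0.006 ]]
base centre [0.5165 0.2949 0.006 ]Traceback (most recent call last):
  File "<stdin>", line 9, in <module>
ValueError: max() iterable argument is empty
```

```bash
python3 - <<'E'
from h import *
np.set_printoptions(precision=4,suppress=True)
g=np.load("pics/w1.npz");W=V(g);f=g["frame"].astype(int)
H=cv2.cvtColor(g["frame"],cv2.COLOR_RGB2HSV)
print("grey row 180",f[180,310:336].mean(1).round());print("col 323",f[132:232:2,323].mean(1).round())
rows=np.where((H[120:240,296:304,1]<90).sum(1)>1)[0]+120;print("base rows",rows.min(),rows.max())
a=W.at((323.5,rows.min()),.006);b=W.at((323.5,rows.max()+1),.006);print("base centre",(a+b)/2,np.linalg.norm(a-b),np.degrees(np.arctan2(*(b-a)[1::-1])))
t=np.zeros(f.shape[:2],np.uint8);t[252:292,300:347]=(H[252:292,300:347,1]<80)*255
x,y,w,h=cv2.boundingRect(t);print("fork",x,y,w,h);tip=W.at((x+w/2,y+h),.0365);print("tip",tip)
for r in (150,170,190,210):
    c=np.where(f[r,312:336].mean(1)<90)[0]+312; print(r,c.min(),c.max(),W.at(((c.min()+c.max()+1)/2,r),.0425))
E
```

```text
grey row 180 [232. 231. 231. 231. 237. 248.  71.  66.  87.  89.  87.  88.  89.  88.
  82.  86.  83.  83.  81.  54.  88. 251. 235. 230. 232. 228.]
col 323 [238. 236. 234. 234. 235. 251.  52.  82.  90.  90.  94.  90.  93.  90.
  92.  88.  93.  88.  89.  87.  88.  90.  89.  89.  88.  88.  87.  85.
  86.  87.  85.  83.  84.  88.  84.  80.  81.  82.  81.  82.  80.  81.
  80.  79.  62. 254. 160. 250. 248. 247.]
base rows 130 226
base centre [0.5123 0.2972 0.006 ] 0.11805014405989746 -13.81510274119525
fork 310 252 27 32
tip [0.6293 0.2679 0.0365]
150 316 330 [0.4738 0.3061 0.0425]
170 316 330 [0.4941 0.3011 0.0425]
190 316 330 [0.5152 0.2959 0.0425]
210 312 333 [0.537  0.29   0.0425]
```

```bash
python3 -c "
from h import *
go([.512,.2965,.085],-13.8)"
python3 -m creep '[{"rot":[0,0,0],"travel":[4,-0.3,0.63],"hand":130},{"rot":[0,0,0],"travel":[8,-0.3,0.63],"hand":130},{"rot":[0,0,0],"travel":[11.6,-0.3,0.63],"hand":130},{"rot":[0,0,0],"travel":[11.6,-0.3,0.63],"hand":130},{"rot":[0,0,0],"travel":[11.6,-0.3,0.63],"hand":130}]'
python3 -c "
from h import *
go([.512,.2965,.015],-13.8)
W,f=snap('wrist','w2')
V1=lambda p:print(p,W.px(p).round(1))
[V1(p) for p in ([.512,.2965,.0425],[.512,.2965,.015],[.6286,.2679,.0365])]"
```

```text
t 1.15 pos [0.5072 0.2918 0.2009] F [ 0.1 -0.  -0.3] w 0.0419
travel [11.59 -0.37  0.58] rot [-0.0042 -0.0004 -0.0013]
time: 1.65
position: [0.5109, 0.298, 0.0853]
eef_rot: [[-0.002, -0.971, 0.241], [-0.001, 0.241, 0.971], [-1.0, 0.001, -0.001]]
contact_force: [0.3, 0.5, 0.1]
width: 0.0418
t 1.65 pos [0.5109 0.298  0.0853] F [0.3 0.5 0.1] w 0.0418
travel [ 7.03 -0.15 -0.11] rot [-0.002  -0.0009 -0.0014]
[0.512, 0.2965, 0.0425] [315.1 220.7]
[0.512, 0.2965, 0.015] [315.5 209.1]
[0.6286, 0.2679, 0.0365] [315.8 358.3]
```

View pics/w2.png

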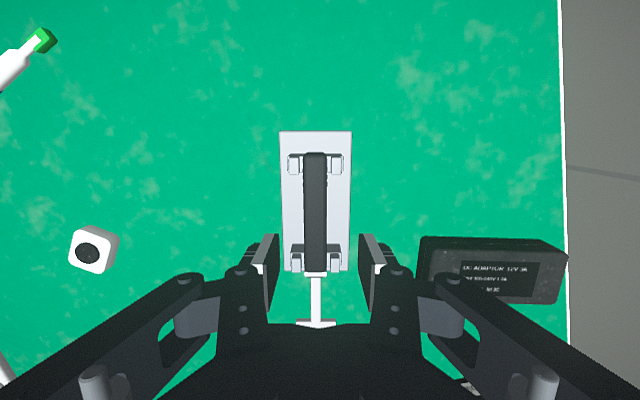

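The handle runs from row 152 to 271 at column 315, midway between the pads (pads at columns 268 and 370). I'll check the middle along its length and descend.

```bash
python3 -c "
from h import *
W=V(np.load('pics/w2.npz'))
a=W.at((315,152.5),.0425);b=W.at((315.5,271),.0425);print(a,b,(a+b)/2,np.linalg.norm(a-b))
go([*((a+b)/2)[:2],.015],-13.8)"
```

```text
[0.46706442 0.30766086 0.0425    ] [0.54911331 0.28751718 0.0425    ] [0.50808887 0.29758902 0.0425    ] 0.08448543523736496
t 1.7 pos [0.5125 0.2985 0.0869] F [-0.2  0.   0.1] w 0.0417
travel [ 7.19  0.42 -0.2 ] rot [-0.0024  0.0013  0.0014]
```

```bash
python3 -m creep '[{"rot":[0,0,0],"travel":[3,0.15,-0.15],"hand":130},{"rot":[0,0,0],"travel":[5.5,0.15,-0.15],"hand":130},{"rot":[0,0,0],"travel":[7.05,0.15,-0.15],"hand":130},{"rot":[0,0,0],"travel":[7.05,0.15,-0.15],"hand":130}]' 
python3 -m creep '[{"rot":[0,0,0],"travel":[0,0,0],"hand":255},{"rot":[0,0,0],"travel":[0,0,0],"hand":255},{"rot":[0,0,0],"travel":[0,0,0],"hand":255},{"rot":[0,0,0],"travel":[0,0,0],"hand":255},{"rot":[0,0,0],"travel":[0,0,0],"hand":255},{"rot":[0,0,0],"travel":[0,0,0],"hand":255}]' 80

```

```text
time: 2.1
position: [0.5104, 0.2965, 0.0153]
eef_rot: [[-0.0, -0.97, 0.242], [0.0, 0.242, 0.97], [-1.0, 0.0, 0.0]]
contact_force: [-0.5, -0.6, -0.5]
width: 0.0418
time: 2.7
position: [0.5126, 0.2972, 0.0176]
eef_rot: [[0.004, -0.97, 0.242], [0.002, 0.242, 0.97], [-1.0, -0.004, 0.003]]
contact_force: [-1.4, 0.1, 7.1]
width: 0.0145
```

The width of 14.5 mm means the handle is held. The 7 N upward comes from the pads swinging forward against it. I'll lift and check with the wrist camera.

```bash
python3 -m creep '[{"rot":[0,0,0],"travel":[-1,0,0],"hand":255},{"rot":[0,0,0],"travel":[-3,0,0],"hand":255},{"rot":[0,0,0],"travel":[-6,0,0],"hand":255},{"rot":[0,0,0],"travel":[-9,0,0],"hand":255},{"rot":[0,0,0],"travel":[-12,0,0],"hand":255},{"rot":[0,0,0],"travel":[-12,0,0],"hand":255},{"rot":[0,0,0],"travel":[-12,0,0],"hand":255}]'
python3 -c "
from h import *
snap('wrist','w3');snap('side','s3');snap('scene','c3')
a,b,c=[cv2.imread(f'pics/{n}.png') for n in('w3','s3','c3')]
cv2.imwrite('pics/m3.png',np.vstack([cv2.resize(a,(400,250)),np.hstack([cv2.resize(b[100:180,250:378],(400,250),interpolation=0)])]))
go([.434,-.108,.15],5)"
```

```text
time: 3.4
position: [0.511, 0.2964, 0.1362]
eef_rot: [[0.002, -0.97, 0.242], [0.001, 0.242, 0.97], [-1.0, -0.002, 0.002]]
contact_force: [-1.1, -0.0, -0.1]
width: 0.0146
t 3.55 pos [0.509  0.2955 0.1333] F [-0.4  0.6 -1.6] w 0.0142
travel [ -1.6   -2.5  -40.97] rot [-0.3321 -0.0015 -0.0028]
```

View pics/m3.png

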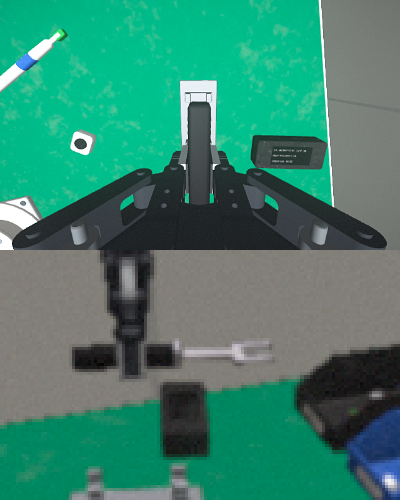

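The tool is held level, with the grasp about 6 mm forward of the handle's middle, and the fork is pointing the right way. I'll move it to behind the clip at a safe height.

```bash
python3 -m creep '[{"rot":[-0.11,0,0],"travel":[-1.5,-0.3,-5],"hand":255},{"rot":[-0.23,0,0],"travel":[-1.5,-0.6,-10],"hand":255},{"rot":[-0.347,0,0],"travel":[-1.5,-0.9,-15],"hand":255},{"rot":[-0.347,0,0],"travel":[-1.5,-1.2,-20],"hand":255},{"rot":[-0.347,0,0],"travel":[-1.5,-1.5,-25],"hand":255},{"rot":[-0.347,0,0],"travel":[-1.5,-1.8,-30],"hand":255},{"rot":[-0.347,0,0],"travel":[-1.5,-2.1,-35],"hand":255},{"rot":[-0.347,0,0],"travel":[-1.5,-2.4,-39.5],"hand":255},{"rot":[-0.347,0,0],"travel":[-1.5,-2.5,-42.5],"hand":255},{"rot":[-0.347,0,0],"travel":[-1.5,-2.5,-42.5],"hand":255}]'
python3 -m creep '[{"rot":[0,0,0],"travel":[4,0,0],"hand":255},{"rot":[0,0,0],"travel":[7.5,0,0],"hand":255},{"rot":[0,0,0],"travel":[7.5,0,0],"hand":255},{"rot":[0,0,0],"travel":[7.5,0,0],"hand":255}]'
python3 -c "
from h import *
snap('side','s4');snap('scene','c4')
b,c=[cv2.imread(f'pics/{n}.png') for n in('s4','c4')]
cv2.imwrite('pics/m4.png',np.vstack([cv2.resize(b[215:287,330:458],(512,288),interpolation=0),cv2.resize(c[180:244,336:448],(504,288),interpolation=0).copy() if 0 else cv2.resize(c[180:252,336:464],(512,288),interpolation=0)]))
go([.432,-.122,.0465],6)"
```

```text
time: 4.55
position: [0.4302, -0.1251, 0.1487]
eef_rot: [[-0.002, -0.995, -0.096], [-0.0, -0.096, 0.995], [-1.0, 0.002, -0.0]]
contact_force: [-0.0, 0.2, -0.5]
width: 0.0144
time: 4.95
position: [0.4304, -0.121, 0.074]
eef_rot: [[-0.003, -0.995, -0.103], [0.002, -0.103, 0.995], [-1.0, 0.003, 0.002]]
contact_force: [0.9, 1.1, -1.1]
width: 0.0145
t 5.05 pos [ 0.4329 -0.1223  0.0761] F [-0.2 -1.1  0.2] w 0.0145
travel [2.96 0.09 0.04] rot [-0.0017 -0.001   0.0018]
```

View pics/m4.png

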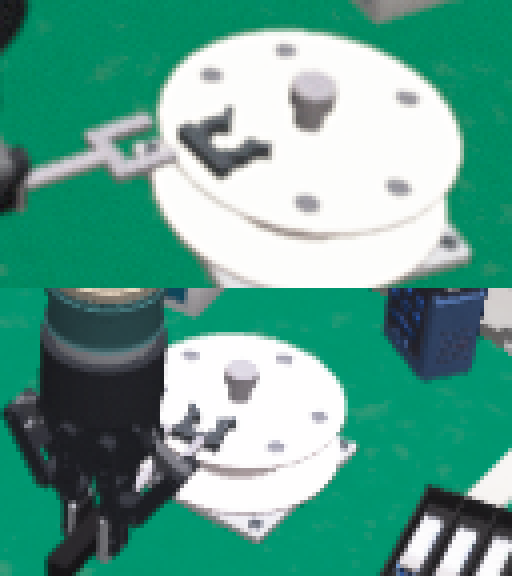

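The side view (4x, offset 330,215) shows the prong ends at about (152,121) and (176,155), the clip's rear edge from (180,131) to (222,173), and the head top at (313,82). The clip hasn't moved.

```bash
python3 - <<'E'
from h import *
np.set_printoptions(precision=4,suppress=True)
D=V(np.load("pics/s4.npz"));d=lambda u,v:(u/4+330,v/4+215)
for z in(.092,.094,.096):
    l,r=D.at(d(152,121),z),D.at(d(176,155),z);print(z,l,r,(l+r)/2)
s=telemetry.sense()["position"];u=np.array([np.cos(.105),np.sin(.105)]);print("pred tip",s[:2]+.114*u,s[:2]+.12*u)
sp=D.at(d(313,83),.0875);print("head",sp)
l,r=D.at(d(180,131),.07),D.at(d(222,173),.07);print("rear",l,r,(l+r)/2)
E
```

```text
0.092 [ 0.5451 -0.1     0.092 ] [ 0.5457 -0.125   0.092 ] [ 0.5454 -0.1125  0.092 ]
0.094 [ 0.544 -0.102  0.094] [ 0.5446 -0.1269  0.094 ] [ 0.5443 -0.1145  0.094 ]
0.096 [ 0.543 -0.104  0.096] [ 0.5435 -0.1288  0.096 ] [ 0.5432 -0.1164  0.096 ]
pred tip [ 0.5462 -0.1104] [ 0.5522 -0.1097]
head [ 0.6347 -0.0965  0.0875]
rear [ 0.5669 -0.0894  0.07  ] [ 0.5729 -0.1229  0.07  ] [ 0.5699 -0.1061  0.07  ]
```

```bash
python3 -m creep '[{"rot":[0,0,0],"travel":[1.5,0,0.15],"hand":255},{"rot":[0,0,0],"travel":[2.65,0,0.15],"hand":255},{"rot":[0,0,0],"travel":[2.65,0,0.15],"hand":255},{"rot":[0,0,0],"travel":[2.65,0,0.15],"hand":255}]'
python3 -c "
from h import *
snap('side','s5');snap('scene','c5')
b,c=[cv2.imread(f'pics/{n}.png') for n in('s5','c5')]
cv2.imwrite('pics/m5.png',np.hstack([cv2.resize(b[222:272,345:395],(400,400),interpolation=0),cv2.resize(c[195:245,360:410],(400,400),interpolation=0)]))
go([.432,-.122,.0485],6)"
```

```text
time: 5.45
position: [0.4317, -0.1208, 0.0488]
eef_rot: [[0.0, -0.995, -0.102], [-0.0, -0.102, 0.995], [-1.0, -0.0, -0.0]]
contact_force: [-0.2, 0.1, -1.3]
width: 0.0143
t 5.55 pos [ 0.4321 -0.1211  0.049 ] F [ 0.7 -0.7 -0.5] w 0.0147
travel [ 0.05  0.02 -0.09] rot [-0.0025 -0.0007  0.0011]
```

View pics/m5.png

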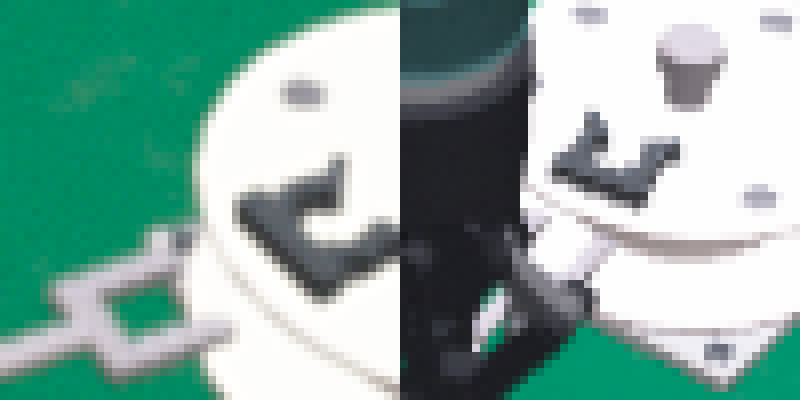

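```bash
python3 - <<'E'
from h import *
np.set_printoptions(precision=4,suppress=True)
D=V(np.load("pics/s5.npz"));S=V(np.load("pics/c5.npz"));d=lambda u,v:(u/8+345,v/8+222);c=lambda u,v:((u-400)/8+360,v/8+195)
print("near prong",tri(S,c(612,240),D,d(230,328)),D.at(d(230,328),.0655),S.at(c(612,240),.0655))
print("far prong",D.at(d(192,236),.0655),S.at(c(547,216),.0655))
print("clip rear right top",tri(S,c(640,200),D,d(318,292)),D.at(d(318,292),.07),S.at(c(640,200),.07))
print("clip rear left top",tri(S,c(553,166),D,d(238,203)),D.at(d(238,203),.07),S.at(c(553,166),.07))
# predicted prong ends pixels for z values
s=telemetry.sense()["position"]
for z in (.063,.0655,.068): print(z,D.at(d(230,328),z)[:2],S.at(c(612,240),z)[:2])
E
```

```text
near prong [ 0.5445 -0.1297  0.0716] [ 0.5484 -0.1229  0.0655] [ 0.5498 -0.1267  0.0655]
far prong [ 0.5535 -0.091   0.0655] [ 0.5458 -0.1025  0.0655]
clip rear right top [ 0.5712 -0.1229  0.0682] [ 0.5712 -0.123   0.07  ] [ 0.5686 -0.1248  0.07  ]
clip rear left top [ 0.5656 -0.0903  0.0698] [ 0.567  -0.0883  0.07  ] [ 0.5643 -0.0914  0.07  ]
0.063 [ 0.5497 -0.1207] [ 0.5522 -0.1251]
0.0655 [ 0.5484 -0.1229] [ 0.5498 -0.1267]
0.068 [ 0.5471 -0.1252] [ 0.5473 -0.1282]
```

Kinematics puts the tip at y -0.109 and the cameras at -0.112. I'll shift 1.5 mm left and 1 mm down, then advance to contact and start pushing gently.

```bash
python3 -m creep '[{"rot":[0,0,0],"travel":[0.1,-0.5,0.15],"hand":255},{"rot":[0,0,0],"travel":[0.1,-1.0,0.15],"hand":255},{"rot":[0,0,0],"travel":[0.1,-1.5,0.15],"hand":255},{"rot":[0,0,0],"travel":[0.1,-1.8,0.15],"hand":255},{"rot":[0,0,0],"travel":[0.1,-2.1,0.15],"hand":255},{"rot":[0,0,0],"travel":[0.1,-2.4,0.15],"hand":255},{"rot":[0,0,0],"travel":[0.1,-2.7,0.15],"hand":255},{"rot":[0,0,0],"travel":[0.1,-3.0,0.15],"hand":255},{"rot":[0,0,0],"travel":[0.1,-3.3,0.15],"hand":255},{"rot":[0,0,0],"travel":[0.1,-3.3,0.15],"hand":255}]' 100
python3 -c "
from h import *
snap('side','s6');snap('scene','c6')
b,c=[cv2.imread(f'pics/{n}.png') for n in('s6','c6')]
cv2.imwrite('pics/m6.png',np.hstack([cv2.resize(b[225:275,365:415],(400,400),interpolation=0),cv2.resize(c[190:240,365:415],(400,400),interpolation=0)]))
go([.432,-.122,.0485],6)"
```

```text
time: 6.55
position: [0.4649, -0.116, 0.0474]
eef_rot: [[0.001, -0.995, -0.102], [-0.0, -0.102, 0.995], [-1.0, -0.001, -0.0]]
contact_force: [0.0, -0.1, -0.3]
width: 0.0141
t 6.65 pos [ 0.4645 -0.1159  0.0474] F [ 0.1 -0.5 -1. ] w 0.0141
travel [-0.11  3.3  -0.27] rot [-0.0024 -0.0001  0.0006]
```

View pics/m6.png

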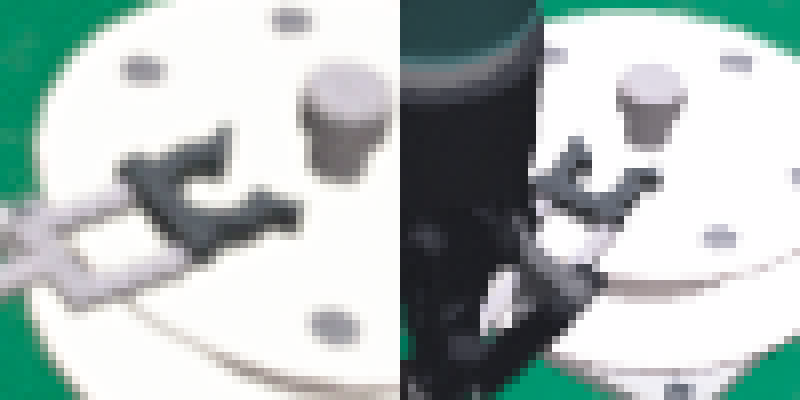

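Both prongs bear on the bar and the clip slides with the fork. I'll check how well the clip's axis is aimed at the spindle.

```bash
python3 - <<'E'
from h import *
np.set_printoptions(precision=4,suppress=True)
D=V(np.load("pics/s6.npz"));S=V(np.load("pics/c6.npz"));d=lambda u,v:(u/8+365,v/8+225);c=lambda u,v:((u-400)/8+365,v/8+190)
def rep(A,rl,rr,el,er,h):
    rl,rr,el,er=[A.at(p,.07)[:2] for p in(rl,rr,el,er)];h=A.at(h,.0875)[:2]
    m=(rl+rr)/2;e=(el+er)/2;w=rl-rr;u=np.array([w[1],-w[0]])/np.linalg.norm(w);v=np.array([-u[1],u[0]])
    print("rear",m,"ears",e,"yaw",np.degrees(np.arctan2(u[1],u[0])),"head",h,"dist c->axis",(h-m-.018*u)@u,"lat",(h-m)@v, "lat ears",(h-e)@v)
rep(D,d(124,165),d(203,250),d(226,128),d(300,210),d(347,94))
rep(S,c(528,183),c(613,218),c(580,143),c(661,178),c(651,82))
E
```

```text
rear [ 0.5821 -0.1042] ears [ 0.6118 -0.0999] yaw 7.187431501299871 head [ 0.6334 -0.0993] dist c->axis 0.03349140444094999 lat -0.0015076458702438906 lat ears -0.0020804822945520974
rear [ 0.5794 -0.1048] ears [ 0.6086 -0.1056] yaw 5.54282360878075 head [ 0.633  -0.1003] dist c->axis 0.03570704008123985 lat -0.0007186108046870429 lat ears 0.0028958246642626505
```

The axis passes within about 1 mm of the spindle, with about 34 mm to go. I'll push on.

```bash
python3 -m creep '[{"rot":[0,0,0],"travel":[0,-0.4,-0.03],"hand":255},{"rot":[0,0,0],"travel":[0,-0.8,-0.05],"hand":255},{"rot":[0,0,0],"travel":[0,-1.2,-0.05],"hand":255},{"rot":[0,0,0],"travel":[0,-1.6,-0.05],"hand":255},{"rot":[0,0,0],"travel":[0,-1.9,-0.05],"hand":255},{"rot":[0,0,0],"travel":[0,-2.1,-0.05],"hand":255},{"rot":[0,0,0],"travel":[0,-2.3,-0.05],"hand":255}]' 100
python3 -m creep '[{"rot":[0,0,0],"travel":[0,-0.1,0],"hand":255},{"rot":[0,0,0],"travel":[0,-0.2,0],"hand":255},{"rot":[0,0,0],"travel":[0,-0.3,0],"hand":255},{"rot":[0,0,0],"travel":[0,-0.4,0],"hand":255}]'
python3 -m creep '[{"rot":[0,0,0],"travel":[0,-0.1,0],"hand":255},{"rot":[0,0,0],"travel":[0,-0.2,0],"hand":255},{"rot":[0,0,0],"travel":[0,-0.3,0],"hand":255},{"rot":[0,0,0],"travel":[0,-0.4,0],"hand":255}]'
```

```text
time: 7.35
position: [0.4875, -0.1141, 0.0476]
eef_rot: [[0.0, -0.995, -0.102], [-0.0, -0.102, 0.995], [-1.0, -0.0, -0.0]]
contact_force: [-2.2, 0.2, 2.7]
width: 0.014
time: 7.75
position: [0.4887, -0.1138, 0.0471]
eef_rot: [[-0.005, -0.995, -0.102], [-0.001, -0.102, 0.995], [-1.0, 0.005, -0.001]]
contact_force: [-10.1, -2.4, 8.2]
width: 0.0139
time: 8.15
position: [0.4892, -0.1133, 0.0467]
eef_rot: [[-0.011, -0.995, -0.101], [-0.001, -0.101, 0.995], [-1.0, 0.011, -0.0]]
contact_force: [-16.5, -2.4, 12.9]
width: 0.0139
```

Force is building to 16 N forward and 13 N up. I'll look before pushing harder.

```bash
python3 -c "
from h import *
snap('side','s7');snap('scene','c7')
b,c=[cv2.imread(f'pics/{n}.png') for n in('s7','c7')]
cv2.imwrite('pics/m7.png',np.hstack([cv2.resize(b[215:275,345:425],(480,360),interpolation=cv2.INTER_CUBIC),cv2.resize(c[190:250,365:418],(318,360),interpolation=cv2.INTER_CUBIC)]))
print(telemetry.sense()['torque'])"
```

```text
[-0.32600719  2.01739737 -0.03036396]
```

View pics/m7.png

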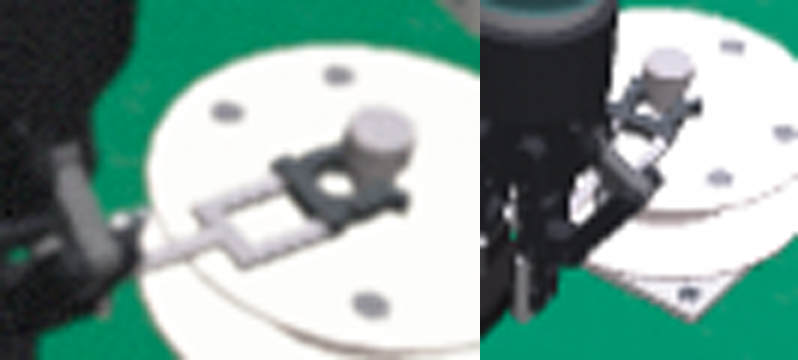

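The clip is lined up with its lips on the groove and the fork is square on the bar. The fork has pitched 0.6° down onto the flange, so I'll counter-pitch slightly and push harder.

```bash
python3 -m creep '[{"rot":[0,0,-0.006],"travel":[-0.05,-0.1,0],"hand":255},{"rot":[0,0,-0.012],"travel":[-0.05,-0.2,0],"hand":255},{"rot":[0,0,-0.012],"travel":[-0.05,-0.3,0],"hand":255},{"rot":[0,0,-0.012],"travel":[-0.05,-0.4,0],"hand":255}]' 120
python3 -m creep '[{"rot":[0,0,0],"travel":[0,-0.1,0],"hand":255},{"rot":[0,0,0],"travel":[0,-0.2,0],"hand":255},{"rot":[0,0,0],"travel":[0,-0.3,0],"hand":255},{"rot":[0,0,0],"travel":[0,-0.4,0],"hand":255}]'
```

```text
time: 8.65
position: [0.496, -0.1126, 0.0472]
eef_rot: [[0.007, -0.995, -0.101], [0.001, -0.101, 0.995], [-1.0, -0.007, 0.001]]
contact_force: [-5.6, -0.4, 3.7]
width: 0.0137
time: 9.05
position: [0.5035, -0.1124, 0.0478]
eef_rot: [[0.013, -0.995, -0.102], [0.001, -0.102, 0.995], [-1.0, -0.013, -0.0]]
contact_force: [-0.2, 0.1, -0.1]
width: 0.0139
```

```bash
python3 -m creep '[{"rot":[0,0,0],"travel":[0,-0.1,0],"hand":255},{"rot":[0,0,0],"travel":[0,-0.2,0],"hand":255},{"rot":[0,0,0],"travel":[0,-0.3,0],"hand":255},{"rot":[0,0,0],"travel":[0,-0.3,0],"hand":255}]'
python3 -c "
from h import *
snap('side','s8');snap('scene','c8')
b,c=[cv2.imread(f'pics/{n}.png') for n in('s8','c8')]
cv2.imwrite('pics/m8.png',np.hstack([cv2.resize(b[225:265,385:435],(500,400),interpolation=0),cv2.resize(c[190:230,380:410],(300,400),interpolation=0)]))
"
```

```text
time: 9.45
position: [0.5035, -0.1122, 0.0473]
eef_rot: [[0.007, -0.995, -0.101], [0.001, -0.101, 0.995], [-1.0, -0.007, -0.0]]
contact_force: [-7.0, -2.0, 3.5]
width: 0.0141
```

View pics/m8.png

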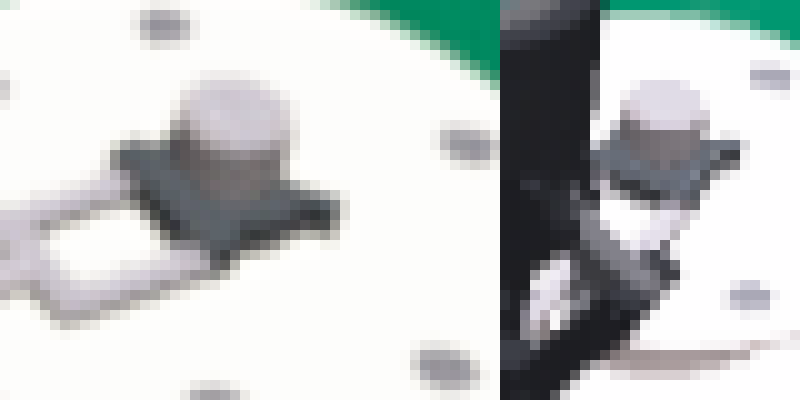

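The clip surrounds the spindle under its head with the bar against it, and a 3 mm further command gave only more force (7 N), so it is bottomed. I'll check the numbers and retract.

```bash
python3 - <<'E'
from h import *
np.set_printoptions(precision=4,suppress=True)
D=V(np.load("pics/s8.npz"));d=lambda u,v:(u/10+385,v/10+225)
l,r=D.at(d(112,150),.07)[:2],D.at(d(228,250),.07)[:2];w=l-r;u=np.array([w[1],-w[0]])/np.linalg.norm(w)
h=D.at(d(235,112),.0875)[:2];print("rear",(l+r)/2,"centre",(l+r)/2+.018*u,"head",h,"yaw",np.degrees(np.arctan2(u[1],u[0])))
E
python3 -m creep '[{"rot":[0,0,0],"travel":[0,0.5,0],"hand":255},{"rot":[0,0,0.012],"travel":[0,2,0],"hand":255},{"rot":[0,0,0.012],"travel":[0,4,0],"hand":255},{"rot":[0,0,0.012],"travel":[0,7,0],"hand":255},{"rot":[0,0,0.012],"travel":[-3,8,0],"hand":255},{"rot":[0,0,0.012],"travel":[-7,8,0],"hand":255},{"rot":[0,0,0.012],"travel":[-10,8,0],"hand":255},{"rot":[0,0,0.012],"travel":[-10,8,0],"hand":255}]'
python3 -c "
from h import *
go([.511,.2966,.135],-14)"
```

```text
rear [ 0.6211 -0.0997] centre [ 0.6387 -0.0959] head [ 0.6344 -0.0979] yaw 11.942449493227167
time: 10.35
position: [0.4283, -0.122, 0.1515]
eef_rot: [[0.009, -0.995, -0.102], [-0.004, -0.102, 0.995], [-1.0, -0.009, -0.005]]
contact_force: [0.7, -0.6, -0.7]
width: 0.0136
t 10.35 pos [ 0.4283 -0.122   0.1515] F [ 0.7 -0.6 -0.7] w 0.0136
travel [  1.57 -12.48  40.81] rot [ 0.3464 -0.0032  0.0094]
```

Now carry the tool back above the rest.

```bash
python3 -m creep '[{"rot":[0.11,0,0.009],"travel":[0,-1.5,5],"hand":255},{"rot":[0.23,0,0.009],"travel":[0,-3,10],"hand":255},{"rot":[0.346,0,0.009],"travel":[0,-4.5,15],"hand":255},{"rot":[0.346,0,0.009],"travel":[0,-6,20],"hand":255},{"rot":[0.346,0,0.009],"travel":[0.5,-7.6,25],"hand":255},{"rot":[0.346,0,0.009],"travel":[1,-9.2,30],"hand":255},{"rot":[0.346,0,0.009],"travel":[1.5,-10.7,35],"hand":255},{"rot":[0.346,0,0.009],"travel":[1.57,-12,39],"hand":255},{"rot":[0.346,0,0.009],"travel":[1.57,-12.48,40.8],"hand":255},{"rot":[0.346,0,0.009],"travel":[1.57,-12.48,40.8],"hand":255}]'
python3 -m creep '[{"rot":[0,0,0],"travel":[0,0,0],"hand":255},{"rot":[0,0,0],"travel":[0,0,0],"hand":255}]'
python3 - <<'E'
from h import *
np.set_printoptions(precision=4,suppress=True)
go([.511,.2966,.07],-14)
D,f=snap('side','s9');w3=np.load('pics/s3.npz')['frame']
# compare tool pose in side view with the just-lifted view
d=cv2.absdiff(f,w3)[100:200,250:360].max(2);print("diff px vs lift",(d>60).sum())
for n,im in(("lift",w3),("now",f)):
    g=im[105:150,300:345].astype(int); m=(g.min(2)>135); ys,xs=np.where(m); print(n,"bright px",m.sum(),"x",xs.min()+300,xs.max()+300,"right part rows",ys[xs>28].min()+105,ys[xs>28].max()+105, "shank mean row",ys[(xs>10)&(xs<24)].mean()+105,"fork mean row",ys[xs>28].mean()+105)
S,c=snap('scene','c9')
for n,A,im,(x0,y0,x1,y1) in(("side",D,f,(380,225,430,265)),("scene",S,c,(375,190,415,225))):
    g=im[y0:y1,x0:x1].astype(int);m=((g.max(2)<110)*255).astype(np.uint8)
    ct=max(cv2.findContours(m,0,2)[0],key=cv2.contourArea)[:,0]+[x0,y0]
    P=np.array([A.at(p,.065)[:2] for p in ct]);print(n,len(ct),"clip bbox",P.min(0),P.max(0),"mid",(P.min(0)+P.max(0))/2)
E
```

```text
time: 11.35
position: [0.5078, 0.3021, 0.1299]
eef_rot: [[-0.009, -0.972, 0.236], [0.002, 0.236, 0.972], [-1.0, 0.009, 0.0]]
contact_force: [0.2, -0.9, -1.3]
width: 0.0137
time: 11.55
position: [0.5066, 0.2969, 0.1303]
eef_rot: [[-0.011, -0.97, 0.242], [-0.001, 0.242, 0.97], [-1.0, 0.011, -0.003]]
contact_force: [0.5, 0.1, -1.1]
width: 0.0143
t 11.55 pos [0.5066 0.2969 0.1303] F [ 0.5  0.1 -1.1] w 0.0143
travel [ 6.02 -0.5   0.1 ] rot [-0.0001 -0.0033 -0.0106]
diff px vs lift 107
lift bright px 102 x 305 336 right part rows 128 134 shank mean row 131.9736842105263 fork mean row 131.34615384615384
now bright px 103 x 305 335 right part rows 130 136 shank mean row 133.87179487179486 fork mean row 133.36
side 25 clip bbox [ 0.6175 -0.1141] [ 0.6529 -0.0769] mid [ 0.6352 -0.0955]
scene 31 clip bbox [ 0.6169 -0.1166] [ 0.6517 -0.0822] mid [ 0.6343 -0.0994]
```

The clip mask in both cameras puts its centre at about x 0.635 against the axis at 0.634, so it's home. I'll lower the tool to just above the posts.

```bash
python3 -m creep '[{"rot":[0,0,-0.009],"travel":[4,-0.34,0],"hand":255},{"rot":[0,0,-0.009],"travel":[7.5,-0.34,0],"hand":255},{"rot":[0,0,-0.009],"travel":[9.0,-0.34,0],"hand":255},{"rot":[0,0,-0.009],"travel":[9.0,-0.34,0],"hand":255},{"rot":[0,0,-0.009],"travel":[9.0,-0.34,0],"hand":255}]'
python3 -c "
from h import *
go([.510,.2963,.0175],-14)
snap('wrist','w10');snap('side','s10')
a,b=[cv2.imread(f'pics/{n}.png') for n in('w10','s10')]
go([.510,.2963,.0175],-14)
cv2.imwrite('pics/m10.png',np.hstack([cv2.resize(a[100:350,220:420],(320,400),interpolation=0),cv2.resize(b[140:200,270:342],(480,400),interpolation=0)]))"
```

```text
time: 12.15
position: [0.5109, 0.2972, 0.0421]
eef_rot: [[0.001, -0.97, 0.242], [-0.001, 0.242, 0.97], [-1.0, -0.001, -0.001]]
contact_force: [0.4, 0.6, -1.1]
width: 0.0137
t 12.15 pos [0.5109 0.2972 0.0421] F [ 0.4  0.6 -1.1] w 0.0137
travel [ 2.46  0.07 -0.11] rot [-0.0002 -0.0009  0.0009]
t 12.25 pos [0.512  0.298  0.0433] F [-0.1 -0.3 -1.4] w 0.014
travel [ 2.58  0.17 -0.22] rot [0.0002 0.0008 0.0032]
```

View pics/m10.png

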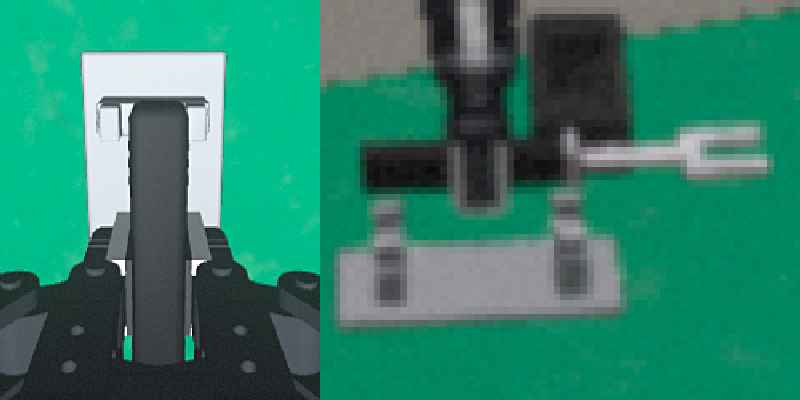

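The tool sits level over both notches, about 1 mm to the right (+y) of the notch centre in the wrist view (handle 159, notch 155). I'll shift it 1.2 mm and lower it.

```bash
python3 -m creep '[{"rot":[0,0,0],"travel":[0.5,0.1,-0.12],"hand":255},{"rot":[0,0,0],"travel":[1.2,0.1,-0.12],"hand":255},{"rot":[0,0,0],"travel":[1.8,0.1,-0.12],"hand":255},{"rot":[0,0,0],"travel":[2.2,0.1,-0.12],"hand":255},{"rot":[0,0,0],"travel":[2.4,0.1,-0.12],"hand":255},{"rot":[0,0,0],"travel":[2.4,0.1,-0.12],"hand":255}]'
python3 -m creep '[{"rot":[0,0,0],"travel":[0.05,0,0],"hand":255},{"rot":[0,0,0],"travel":[0.1,0,0],"hand":255},{"rot":[0,0,0],"travel":[0.1,0,0],"hand":255}]'
```

```text
time: 12.85
position: [0.5084, 0.2964, 0.0177]
eef_rot: [[-0.001, -0.97, 0.241], [-0.002, 0.241, 0.97], [-1.0, 0.001, -0.002]]
contact_force: [-2.6, -0.8, 4.7]
width: 0.0136
time: 13.15
position: [0.5084, 0.2963, 0.0177]
eef_rot: [[-0.001, -0.97, 0.241], [-0.002, 0.241, 0.97], [-1.0, 0.001, -0.002]]
contact_force: [-4.9, -2.2, 11.5]
width: 0.0141
```

Seated at z 0.0177, the same height as at the grasp. I'll relax, open, and withdraw straight up.

```bash
python3 -m creep '[{"rot":[0,0,0],"travel":[-0.1,0,0],"hand":255},{"rot":[0,0,0],"travel":[-0.1,0,0],"hand":130},{"rot":[0,0,0],"travel":[-0.1,0,0],"hand":130},{"rot":[0,0,0],"travel":[-0.1,0,0],"hand":130},{"rot":[0,0,0],"travel":[-0.1,0,0],"hand":130},{"rot":[0,0,0],"travel":[-0.1,0,0],"hand":130}]'
python3 -m creep '[{"rot":[0,0,0],"travel":[-2,0,0],"hand":130},{"rot":[0,0,0],"travel":[-5,0,0],"hand":130},{"rot":[0,0,0],"travel":[-10,0,0],"hand":130},{"rot":[0,0,0],"travel":[-15,0,0],"hand":130},{"rot":[0,0,0],"travel":[-18.5,0,0],"hand":130},{"rot":[0,0,0],"travel":[-18.5,0,0],"hand":130},{"rot":[0,0,0],"travel":[-18.5,0,0],"hand":130}]'
python3 - <<'E'
from h import *
np.set_printoptions(precision=4,suppress=True)
W,im=snap('wrist','w11');D,f=snap('side','s11');S,c=snap('scene','c11')
print(telemetry.sense()["position"],W.c)
g=im.astype(int);H=cv2.cvtColor(im,cv2.COLOR_RGB2HSV)
def bx(m,x0,y0,x1,y1):
    t=np.zeros(m.shape,np.uint8);t[y0:y1,x0:x1]=m[y0:y1,x0:x1];return cv2.boundingRect(t)
for r in(150,170,190):
    k=np.where(g[r,305:345].mean(1)<110)[0]+305;b=np.where(H[r,280:365,1]<90)[0]+280
    print(r,"handle",k.min(),k.max(),"base",b.min(),b.max(),W.at(((k.min()+k.max()+1)/2,r),.0425)[:2],W.at(((b.min()+b.max()+1)/2,r),.006)[:2])
x,y,w,h=bx(H[:,:,1]<80,298,250,350,300);print("fork",x,y,w,h,"tip",W.at((x+w/2,y+h),.0365))
rows=np.where((H[110:250,290:306,1]<90).sum(1)>1)[0]+110;print("base rows",rows.min(),rows.max(),(W.at((322,rows.min()),.006)+W.at((322,rows.max()+1),.006))/2)
for n,v,o in(("side",f,"side0"),("scene",c,"scene0")):
    d=cv2.absdiff(v,np.load(f"pics/{o}.npz")["frame"]).max(2)
    for nm,(a,b_,e,q) in (dict(tool=(265,160,342,192),brick=(298,138,320,167),loupe=(300,210,325,232),pen=(238,220,292,270),roll=(295,300,362,362)) if n=="side" else dict(tool=(245,165,306,204),brick=(245,150,275,176),loupe=(300,206,322,224),pen=(262,232,325,256),roll=(358,256,408,298))).items():
        print(n,nm,"changed px",(d[b_:q,a:e]>50).sum())
E
```

```text
time: 13.75
position: [0.5089, 0.2964, 0.017]
eef_rot: [[-0.0, -0.97, 0.241], [-0.002, 0.241, 0.97], [-1.0, -0.0, -0.002]]
contact_force: [-0.0, 0.1, -0.3]
width: 0.042
time: 14.45
position: [0.5097, 0.2971, 0.2033]
eef_rot: [[0.002, -0.97, 0.241], [-0.0, 0.241, 0.97], [-1.0, -0.002, 0.0]]
contact_force: [0.5, -0.0, -0.4]
width: 0.0421
[0.5076 0.2961 0.2   ] [0.4487 0.3133 0.3462]
150 handle 307 341 base 294 340 [0.4768 0.3129] [0.4782 0.3049]
170 handle 311 343 base 295 340 [0.4982 0.3111] [0.5014 0.2997]
190 handle 311 344 base 295 340 [0.5196 0.3065] [0.5252 0.2938]
fork 305 250 27 29 tip [0.6258 0.2695 0.0365]
base rows 129 224 [0.5133 0.3018 0.006 ]
side tool changed px 33
side brick changed px 0
side loupe changed px 0
side pen changed px 0
side roll changed px 0
scene tool changed px 42
scene brick changed px 0
scene loupe changed px 0
scene pen changed px 0
scene roll changed px 0
```

```bash
python3 - <<'E'
from h import *
g=np.load("pics/w11.npz");W=V(g);H=cv2.cvtColor(g["frame"],cv2.COLOR_RGB2HSV)
ax=np.array([.9705,-.241]);n=np.array([.241,.9705])
a,b=[W.at((318,r),.006)[:2] for r in(129,225)];o=(a+b)/2
for r in(150,160,170,180,190,200):
    k=np.where((H[r,296:340,1]<90)&(H[r,296:340,2]<120))[0]+296;c=W.at(((k.min()+k.max()+1)/2,r),.0425)[:2]
    print(r,k.min(),k.max(),"lat mm",((c-o)@n*1e3).round(1))
t=W.at((318.5,279),.0365)[:2];print("tip along/lat mm",(t-o)@ax*1e3,(t-o)@n*1e3)
for c,z in((305,.0365),(332,.0365)):print(W.at((c,275),z))
E
```

```text
150 307 325 lat mm -1.5
160 312 325 lat mm 1.1
170 312 325 lat mm 1.1
180 312 324 lat mm 0.6
190 311 325 lat mm 0.6
200 312 325 lat mm 1.2
tip along/lat mm 116.94519225221347 0.6732747253544025
[0.61665968 0.25504085 0.0365    ]
[0.62448575 0.28664035 0.0365    ]
```

The tool is in both notches, about 3 mm along and 1 mm across from centre. The bystanders haven't changed and the gripper is clear, so I'm handing in.

```bash
python3 -c "
from plant import robot
print(robot.hand_in())"
```

```text
the job is handed in; nothing more can be done
None
```

I took the fork tool from its rest, pushed the clip into the spindle groove until it snapped home, and laid the tool back in both notches. The job was handed in at about 15 s; no verdict is reported.

- **Clip:** After the snap, a further 3 mm of commanded push moved nothing and only raised the force to 7 N. Colour masks in both cameras then put the clip's centre at x 0.634–0.635, against the spindle axis at 0.634.
- **Clip, y reading:** The scene camera agreed, at -0.099 against the axis at about -0.100. The side camera disagreed, at -0.0955.
- **Clip, hand-picked corners:** A reading taken before retracting was about 4 mm off in x. I put both disagreements down to pixel error, because the groove would not allow such an offset.
- **Tool:** It seated at the same gripper height as when I grasped it. The last wrist measurement put it about 3 mm along and 1 mm across from the rest's centre, with the fork pointing as before. One handle row read -1.5 mm across and the others about +1 mm; all are inside the 4 mm limit.
- **Surroundings:** The four bystanders showed no changed pixels, and the gripper was clear at 0.2 m with about zero force.

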